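# Hold the articulator open for checking the bite

### The job

The bite on the casts in the articulator is to be inspected. With the upper bow still shut, swing both centric locks (the brass-posted levers) right back off it; then take the bow by the pin clamp at its front, raise it without letting it drop, and finish holding it steady at 40 degrees open - do not let go. Keep the articulator standing where it is, do not touch the plaster casts, and leave everything else on the bench alone.

Things in the scene. Friction and masses are not known exactly. Their poses are not given: they have to be found in the camera images.
- articulator: bare aluminium dental articulator, 170 deep, 140 wide, 147 mm high, loose on four rubber feet (about 1.4 kg). Origin: on the bench under its middle. x points from its front (incisal pin) to its rear (hinge), y to its left, z up; at yaw 0 the front faces the robot. The bow's hinge axis lies along y at x +60, z 105 mm; two housings (tops at z 115) stand at x 25 to 75, y +59 and -59 mm.
- clamp_center (a point): centre of the pin clamp at the front end of the upper bow: a dark knurled barrel, 17 mm in diameter, 30 mm long, lying along the articulator's y, with flat ends to pinch. Bow shut: at x -68, y 0, z 105 mm of the articulator; always 128 mm from the hinge axis. The bow can turn between fingers that pinch the barrel's ends.
- pin_clamp: the same pin clamp with the upright steel incisal pin through it, fixed to the bow; origin at the barrel's centre. The pin (7 mm, head 11 mm) reaches from 34 mm above to 82 mm below the origin. The casts begin about 33 mm behind it along x.
- upper_bow (a joint): opening of the upper bow in rad: 0 shut, 0.70 = 40 degrees; opens by its front rising; range 0 to 1.75. Hinge nearly frictionless: the bow (about 0.3 kg with its cast) falls shut when let go, and needs about 1.5 N at the clamp to lift.
- bow_hinge (a point): middle of the bow's hinge axis (along the articulator's y), 105 mm above the bench.
- lock_left (a joint): turn of the left (articulator +y) centric lock in rad: 0 = lever points inward over the bow, which it traps (about 2 degrees of play); grows as the lever swings to the rear; 1.5 = stop, lever parked pointing rearward along the housing. Turns about a vertical pivot at x +36, y +59 mm of the articulator with light friction (about 0.6 N at the post) and stays where it is left.
- lock_right (a joint): the same for the right lock (mirror image): pivot at x +36, y -59 mm; 0 = inward over the bow, grows as it swings to the rear, stop at 1.5.
- lock_left_post (a point): middle of the left lock's upright brass post (10 mm in diameter, 26 mm tall, bottom at 121 and top at 147 mm above the bench), 27 mm from the lock's pivot; this point is 134 mm above the bench.
- lock_right_post (a point): the same for the right lock's brass post.
- upper_cast: upper plaster cast, beige, 57x66x28 mm, teeth down, fixed under the bow; origin at its base, 19 mm below the bow's middle height when shut.
- lower_cast: lower plaster cast, white, 57x66x28 mm, teeth up, fixed on the articulator's lower frame; origin under its base.
- work_tray: open red plastic tray, 145x204x43 mm; origin under its centre. A bystander, to be left alone.
- tray_model: beige plaster cast lying in the red tray, 57x66x28 mm. A bystander, to be left alone.
- calliper: digital calliper lying near the front edge, 72x200x17 mm. A bystander, to be left alone.
- spare_cast: beige plaster cast on the bench at the left front, 57x68x28 mm. A bystander, to be left alone.
- glaze_jar: small glaze jar with black lid, 41 mm across, 35 high. A bystander, to be left alone.
- pin_holder: small holder with upright pins, 30 mm across, 66 high. A bystander, to be left alone.
- bur_block: round blue block with upright burs, 54 mm across, 62 high. A bystander, to be left alone.
- wax_carver: thin metal wax carver lying near the front edge, 172 mm long. A bystander, to be left alone.

How it is judged:
By the outcome, as a careful person would: the job done as asked, in the order asked, and still so for the second after the job is handed in, while the arm keeps its last pose, push and grip.
It also fails if it takes over 51 s, if anything falls off the work surface, if the arm or the gripper's body presses on something with over 40 N, if the wrist force passes 120 N, or if a joint passes its speed limit or range.

### The arm

A 7-joint arm with a two-finger parallel gripper is mounted at the origin on a cart in front of the work surface, level with it; the furniture and walls round the work are solid. World frame = base frame: x ahead of the robot, y to its left, z up, the work surface at z = 0. Lengths are in m, angles in rad, forces in N, time in s.
With the tool pointing down it reaches from about 0.4 to 0.85 m from the base axis. Payload 4.5 kg.
Tool frame: the origin (TCP) lies between the finger pads; the fingertips stand 25 mm ahead of it and the grasp point (between the pads) lies 6 mm ahead of it (r.tips_ahead is the distance from the TCP to the fingertips, in m); z points along the fingers, y is the direction in which the jaws open and shut (so a half turn about z gives the same grasp; the last joint's range is limited). The gripper opens to 88 mm and grips with 3 to 60 N. Pads are 18 mm wide; open, the fingers measure 123 mm over their backs; the gripper's body (75 mm by 187 mm) begins 45 mm behind the grasp point.
Start: joints at [-1.24, 0.689, -0.195, 1.565, 0.157, 0.902, -0.215], TCP at [0.183, 0.598, 0.264] pointing down, gripper open.
Joint ranges: [-3.01, 3.01], [-0.46, 2.08], [-1.47, 1.51], [0.13, 2.56], [-1, 4.14], [0.04, 2.09], [-2.66, 2.66]. Speed limits (rad/s): [2.57, 2.57, 3.14, 3.14, 3.14, 3.14, 3.14].

### API

Orientations are given as a unit quaternion [x, y, z, w].
In Python, from plant import r, imaging gives the robot as it stands.
- The arm moves only by the tool send_rows, never from a script. Its argument "moves" is one flat list of numbers, 6 for each row, row after row: the shift along the tool's x, y, z in m, then the turn, a rotation vector about the tool's x, y, z in degrees. A call has exactly 5 rows; each row is the pose to reach, as a shift and turn from the pose measured when the call began, along the tool's axes at that moment; what a row does not reach only later rows make up. A row lasts 1/12 s, in which the tool goes at most 41.7 mm and 7.16 degrees, less where a joint would pass 70% of its speed; a pose out of reach is approached as far as the arm can. A call with a gripper value outside its range is refused whole. "claw" is the closure, from -1 (fully open) to 1 (shut), so that 0 is half open, set as the call begins (left out, the last holds). The fingers move at their own pace and stop on an object; "grip_force" is the grip in N (left out, the last holds). Time passes only in rows, so rows that repeat a pose let the fingers close, or fill a call up. It gives the time, the measured TCP pose, the force and the opening at its end, in the units of the state.
- r.get_state(): the state, without advancing time (a new reading comes with each control period).
- imaging.snapshot(name): name is "scene" or "top" or "wrist"; returns a dict with "image" (384x512x3 uint8, red, green, blue), "depth" (384x512 float32, m along the optical axis (not along the pixel's ray), 0 where there is no reading), "mtx" (3x3 intrinsics, pixels), "D" ([k1, k2, p1, p2, k3] as OpenCV has them; the pictures are not rectified), "rvec" (rotation vector, rad) and "tvec" (3), from world to camera coordinates, as OpenCV has them. Camera axes: x right, y down, z forward; pixel columns grow to the right and rows downward; lengths in m; the calibration is good to about 2 mm. A picture is of the moment at which its call begins.
- r.finish_job(): hands the job in, once; it reports no verdict.
Trained networks look in a picture, given as the dict that the camera call returned (one of the last four; its "shot" number tells which), for a name from the list of things; names that differ only in an ending like _2 or _b are one class to them, and where a whole thing is asked for, a point or a joint stands for the part that bears it (a point fixed in the world has none). Each returns a list of dicts, best first, with "score" (0 to 1); they miss things now and then, are a little off and sometimes report something else, mostly with a low value. They report only what shows in the picture. A call takes as long as a camera call.
- imaging.look_for(query, picture): "box" ([centre column, centre row, width, height] as shares, 0 to 1, of the picture: columns of its width, rows of its height, round what is visible of it).
- imaging.silhouettes(query, picture): "pixels" (384x512 bool, what is visible of it) and "box" ([centre column, centre row, width, height] as shares, 0 to 1, of the picture: columns of its width, rows of its height, round what is visible of it).
- imaging.pinpoint(query, picture): "point" ([column, row] as shares, 0 to 1, of the picture: columns of its width, rows of its height: a listed point, or the origin of a listed thing).
The state is a dict: "clock": time; "q": joint angles; "qd": joint speeds; "joint_torque": joint torques, N m; "tool_pos": TCP position; "eef_rot": TCP orientation; "contact_force": force on the tool from outside, world axes, zero at the start; "moment": the same for the moment, N m; "opening": opening from 0.0 (shut) to 1.0 (fully open).
Only numpy, scipy, OpenCV 4.12 (cv2) and the standard library are available. Lean on these libraries where they do the work, as an engineer would, in place of code of your own. Each camera call takes 0.05 s, during which the arm holds its last target.

## Working session

There is one attempt and no reset: what is moved stays moved. The work goes in short steps, Python scripts to look and compute and a tool call to move; the robot and the scene stay as the last step left them, time stands still between calls to the robot, and variables do not carry over. Pictures are saved under pics/ and viewed, and the job is handed in when it is done.

Besides the shell and the picture viewer there is one more tool, called after ">>>" as a command line: name --argument value ..., lists and objects as JSON in quotes. send_rows: Moves the arm, as the interface text tells. Its arguments: {"type":"object","properties":{"moves":{"type":"array"},"claw":{"type":"number"},"grip_force":{"type":"number"}},"required":["moves"]}

```bash
ls; mkdir -p pics
python3 - <<'E'
from plant import r, imaging
import cv2,numpy as np
s=r.get_state(); print({k:np.round(v,3) for k,v in s.items()}, r.tips_ahead)
for n in ["scene","top","wrist"]:
    p=imaging.snapshot(n); cv2.imwrite(f"pics/{n}0.png",p["image"][:,:,::-1])
    np.savez(f"{n}0.npz",**{k:v for k,v in p.items()})
    if n!="wrist":
        for q in ["clamp_center","bow_hinge","lock_left_post","lock_right_post"]:
            print(n,q,[(np.round(np.array(d["point"])*[512,384],1),round(d["score"],2)) for d in imaging.pinpoint(q,p)][:2])
E
```

```text
pics
{'clock': np.float64(0.0), 'q': array([-1.24 ,  0.69 , -0.195,  1.566,  0.157,  0.902, -0.215]), 'qd': array([-0.001,  0.   ,  0.001,  0.001, -0.002,  0.001,  0.002]), 'joint_torque': array([-1.0000e-03, -5.2757e+01, -1.2670e+00, -1.5343e+01, -5.3000e-02,
        7.0000e-03,  0.0000e+00]), 'tool_pos': array([0.183, 0.597, 0.263]), 'eef_rot': array([ 0.148,  0.989, -0.001, -0.   ]), 'contact_force': array([0.163, 0.013, 0.041]), 'moment': array([ 0.006, -0.059,  0.042]), 'opening': np.float64(0.999)} 0.025
scene clamp_center [(array([249.6, 205.1]), 0.3)]
scene bow_hinge [(array([208.9, 217.3]), 0.78)]
scene lock_left_post [(array([246.1, 328.2]), 0.58), (array([216.8, 217.7]), 0.39)]
scene lock_right_post [(array([209.5, 199.7]), 0.45)]
top clamp_center [(array([243.8, 189.4]), 0.67)]
top bow_hinge [(array([240.5, 175.7]), 0.68), (array([239.2, 149.6]), 0.66)]
top lock_left_post [(array([229.4, 154.3]), 0.52)]
top lock_right_post [(array([251. , 149.9]), 0.61)]
```

Run:
```python
import cv2,numpy as np
a=cv2.imread("pics/scene0.png");b=cv2.imread("pics/top0.png")
cv2.imwrite("pics/s0c.png",cv2.resize(a[150:300,130:330],None,fx=4,fy=4,interpolation=cv2.INTER_CUBIC))
cv2.imwrite("pics/t0c.png",cv2.resize(b[110:230,170:330],None,fx=5,fy=5,interpolation=cv2.INTER_CUBIC))
```

```text
(no output)
```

View pics/scene0.png

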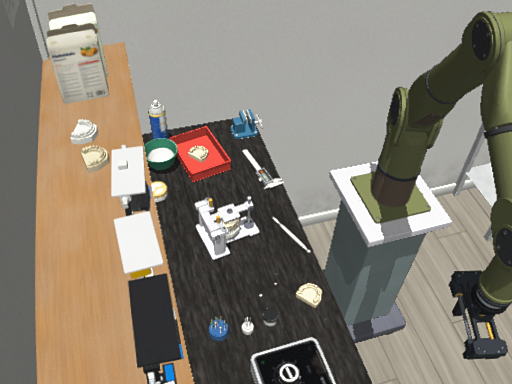

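View pics/top0.png

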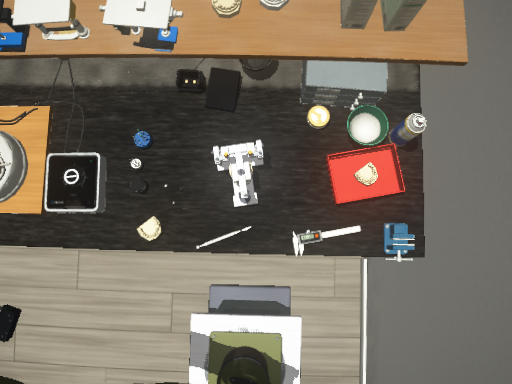

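```bash
ls pics
```

```text
s0c.png
scene0.png
t0c.png
top0.png
wrist0.png
```

View pics/s0c.png

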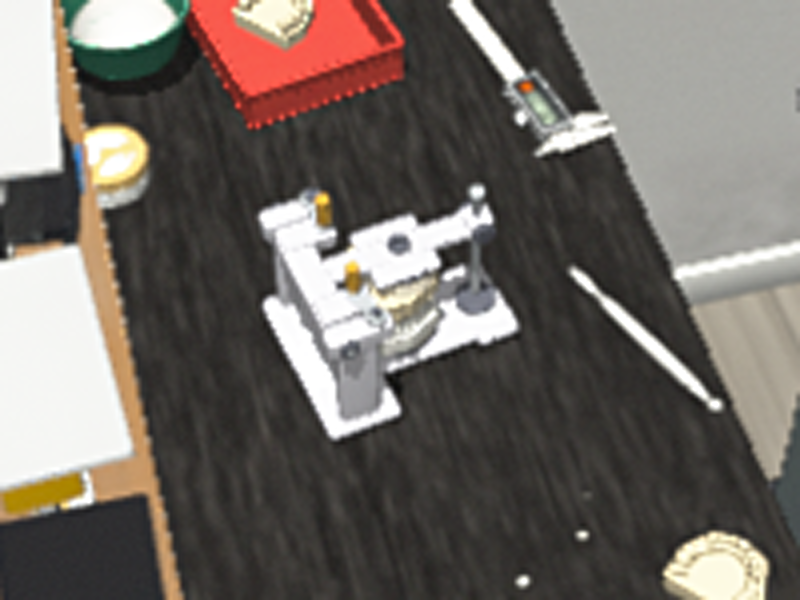

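View pics/t0c.png

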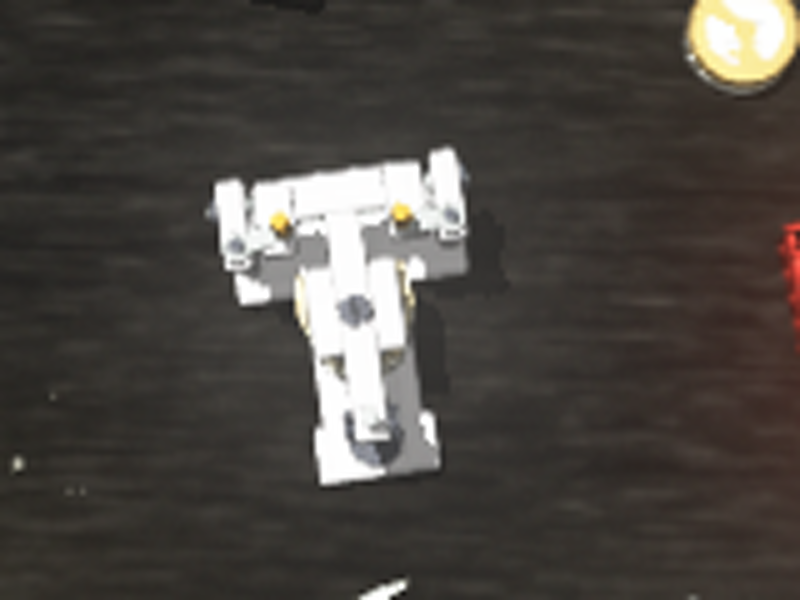

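```bash
cat > h.py <<'E'
import cv2,numpy as np
from scipy.spatial.transform import Rotation as R
def ray(p,uv):
    uv=np.array(uv,float).reshape(-1,1,2)
    n=cv2.undistortPoints(uv,p["mtx"],p["D"]).reshape(-1,2)
    Rm=cv2.Rodrigues(np.array(p["rvec"],float))[0]; t=np.array(p["tvec"],float).ravel()
    d=np.c_[n,np.ones(len(n))]@Rm; c=-Rm.T@t
    return c,d
def atz(p,uv,z):
    c,d=ray(p,uv); z=np.broadcast_to(z,(len(d),))
    return c+d*((z-c[2])/d[:,2])[:,None]
def proj(p,X):
    return cv2.projectPoints(np.array(X,float).reshape(-1,1,3),np.array(p["rvec"],float),np.array(p["tvec"],float),p["mtx"],p["D"])[0].reshape(-1,2)
def cloud(p):
    h,w=p["depth"].shape
    u,v=np.meshgrid(np.arange(w),np.arange(h))
    c,d=ray(p,np.stack([u,v],-1).reshape(-1,2).astype(float))
    return (c+d*p["depth"].reshape(-1,1)).reshape(h,w,3)
E
python3 - <<'E'
from h import *
t=np.load("top0.npz")
c,d=ray(t,[[256,192]]);print(c)
px=np.array([[280,222],[401,212],[236,245],[450,217]])/5+[170,110]
print(np.round(atz(t,px,[.147,.147,.118,.118]),4))
C=cloud(t)
for u,v in [(226,154),(250,152),(243,195),(240,176),(260,153),(217,158),(242,205)]:print(u,v,np.round(C[v,u],3))
s=np.load("scene0.npz"); C=cloud(s)
for x,y in [(322,205),(352,270),(476,192),(485,230)]:
    u,v=int(x/4+130),int(y/4+150);print('s',u,v,np.round(C[v,u],3), atz(s,[[x/4+130,y/4+150]],.14))
w=np.load("wrist0.npz");c,d=ray(w,[[256,192]]);print(c,d,w["mtx"])
E
```

```text
[ 0.35843363 -0.02700952  1.28412542]
[[ 0.588   0.0584  0.147 ]
 [ 0.5948 -0.0054  0.147 ]
 [ 0.5807  0.0841  0.118 ]
 [ 0.5987 -0.0314  0.118 ]]
226 154 [0.589 0.058 0.148]
250 152 [ 0.596 -0.005  0.148]
243 195 [0.482 0.011 0.136]
240 176 [0.537 0.021 0.111]
260 153 [ 0.598 -0.031  0.127]
217 158 [0.582 0.084 0.127]
242 205 [0.466 0.017 0.014]
s 210 201 [0.597 0.001 0.144] [[ 0.59491829 -0.00107921  0.14      ]]
s 218 217 [0.589 0.066 0.146] [[0.58827077 0.06244512 0.14      ]]
s 249 198 [0.488 0.018 0.143] [[0.48679812 0.01518914 0.14      ]]
s 251 207 [0.483 0.024 0.11 ] [[0.49046054 0.05118637 0.14      ]]
[0.10839002 0.62121782 0.38425671] [[ 0.27858887 -0.08589663 -0.95661753]] [[274.72108721   0.         256.12759049]
 [  0.         274.72108721 194.84004015]
 [  0.           0.           1.        ]]
```

View pics/wrist0.png

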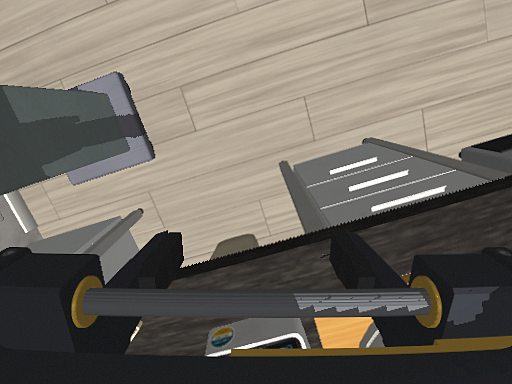

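```bash
cat >> h.py <<'E'
def down(a): # tool x at world angle a (deg), tool z down
    a=np.radians(a); x=np.array([np.cos(a),np.sin(a),0]); z=np.array([0,0,-1.]); y=np.cross(z,x)
    return R.from_matrix(np.c_[x,y,z])
def delta(s,pos,a):
    R0=R.from_quat(s["eef_rot"]); d=R0.inv().apply(np.array(pos)-s["tool_pos"])
    rv=np.degrees((R0.inv()*down(a)).as_rotvec())
    return np.round(d,4),np.round(rv,2)
E
python3 - <<'E'
from h import *
from plant import r
print(delta(r.get_state(),[.62,-.025,.32],142))
E
```

```text
(array([-0.6002, -0.4676, -0.0563]), array([ 0., -0., 21.]))
```

>>> send_rows --moves '[0, 0, -0.04, 0, 0, 4, -0.04, -0.03, -0.055, 0, 0, 8, -0.07, -0.055, -0.056, 0, 0, 12, -0.1, -0.08, -0.056, 0, 0, 16, -0.13, -0.1, -0.056, 0, 0, 21]' --claw 1 --grip_force 20

```text
clock: 0.97
tool_pos: [0.2782, 0.4624, 0.3204]
eef_rot: [0.327, 0.945, 0.0, 0.0]
contact_force: [0.6, 0.6, -0.6]
opening: 0.643
```

Run:
```python
from h import *
from plant import r
print(delta(r.get_state(),[.62,-.025,.32],142))
```

```text
(array([-5.699e-01, -1.722e-01,  1.000e-04]), array([ 0.05, -0.01, -0.15]))
```

>>> send_rows --moves '[-0.04, -0.012, 0, 0, 0, 0, -0.08, -0.024, 0, 0, 0, 0, -0.12, -0.036, 0, 0, 0, 0, -0.16, -0.048, 0, 0, 0, 0, -0.2, -0.06, 0, 0, 0, 0]'

```text
clock: 1.38
tool_pos: [0.3981, 0.2917, 0.3206]
eef_rot: [0.327, 0.945, 0.001, 0.0]
contact_force: [0.8, 0.7, -0.4]
opening: 0.267
```

>>> send_rows --moves '[-0.04, -0.012, 0, 0, 0, 0, -0.08, -0.024, 0, 0, 0, 0, -0.12, -0.036, 0, 0, 0, 0, -0.16, -0.048, 0, 0, 0, 0, -0.2, -0.06, 0, 0, 0, 0]'

```text
clock: 1.8
tool_pos: [0.5179, 0.121, 0.3208]
eef_rot: [0.327, 0.945, 0.001, 0.0]
contact_force: [0.4, 0.8, -0.7]
opening: 0.003
```

Run:
```python
from h import *
from plant import r
print(delta(r.get_state(),[.62,-.025,.32],142))
```

```text
(array([-0.1704, -0.0518,  0.0007]), array([ 0.12,  0.01, -0.13]))
```

>>> send_rows --moves '[-0.04, -0.012, 0, 0, 0, 0, -0.08, -0.024, 0, 0, 0, 0, -0.12, -0.036, 0, 0, 0, 0, -0.16, -0.048, 0, 0, 0, 0, -0.17, -0.052, 0, 0, 0, 0]'

```text
clock: 2.22
tool_pos: [0.6222, -0.0328, 0.3205]
eef_rot: [0.331, 0.944, -0.001, 0.002]
contact_force: [1.3, 0.1, 0.9]
opening: 0.004
```

Run:
```python
from h import *
from plant import r,imaging
p=imaging.snapshot("wrist"); cv2.imwrite("pics/w1.png",p["image"][:,:,::-1]);np.savez("w1.npz",**p)
for q in ["clamp_center","bow_hinge","lock_left_post","lock_right_post"]:
    print(q,[(np.round(np.array(d["point"])*[512,384],1),round(d["score"],2)) for d in imaging.pinpoint(q,p)][:2])
s=r.get_state();print(s["clock"],s["contact_force"],s["tool_pos"])
```

```text
clamp_center [(array([209.7,  57.9]), 0.68)]
bow_hinge [(array([295.4, 129.8]), 0.96), (array([255.2, 100.1]), 0.68)]
lock_left_post [(array([309.9, 103.4]), 0.71)]
lock_right_post [(array([262.2, 146.7]), 0.79), (array([460.7,  27.2]), 0.73)]
2.4667 [ 0.37043793  1.01919413 -0.15071473] [ 0.61878828 -0.02252381  0.32067707]
```

View pics/w1.png

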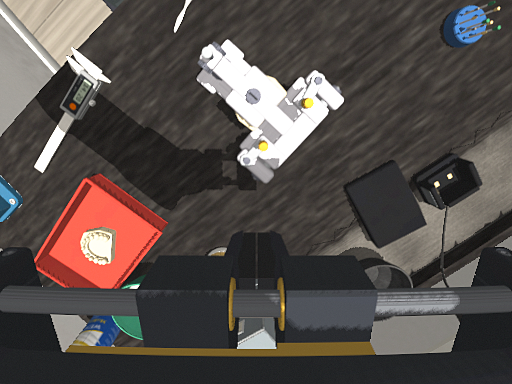

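Run:
```python
from h import *
from plant import r,imaging
p=imaging.snapshot("wrist");np.savez("w2.npz",**p)
for q in ["clamp_center","bow_hinge","lock_left_post","lock_right_post"]:
    for d in imaging.pinpoint(q,p)[:2]:
        uv=np.array(d["point"])*[512,384]; print(q,uv,round(d["score"],2),atz(p,[uv],.134 if 'post' in q else .105))
s=r.get_state();print(s["clock"],s["contact_force"],s["tool_pos"])
im=p["image"][:,:,::-1]
cv2.imwrite("pics/w2c.png",cv2.resize(im[20:200,170:370],None,fx=4,fy=3.3333,interpolation=cv2.INTER_CUBIC))
hsv=cv2.cvtColor(im,cv2.COLOR_BGR2HSV); m=cv2.inRange(hsv,(20,150,120),(35,255,255))
n,l,st,ce=cv2.connectedComponentsWithStats(m)
C=cloud(p)
for i in range(1,n):
    if st[i,4]>15: 
        zz=C[l==i];print(st[i],ce[i],np.round(np.median(zz,0),4),zz[:,2].max(),atz(p,[ce[i]],.147))
```

```text
clamp_center [210.5856  65.3952] 0.87 [[0.4888536  0.01534001 0.105     ]]
clamp_center [301.4144 112.896 ] 0.57 [[0.59439855 0.06602133 0.105     ]]
bow_hinge [289.28   141.1968] 0.87 [[0.61239949 0.03516747 0.105     ]]
lock_left_post [302.3872 112.896 ] 0.8 [[0.59185816 0.06338914 0.134     ]]
lock_left_post [252.9792 110.8992] 0.29 [[0.55753861 0.02259949 0.134     ]]
lock_right_post [257.28   153.2928] 0.54 [[ 0.59646906 -0.00185838  0.134     ]]
2.7167 [ 0.07394478 -0.42405372 -0.44937865] [ 0.61916495 -0.02337332  0.32100621]
[298 108  10  10  65] [302.63076923 112.44615385] [0.5902 0.0623 0.1464] 0.14843323035692585 [[0.59019149 0.06226045 0.147     ]]
[254 150   9  10  60] [257.78333333 154.61666667] [ 0.5964 -0.0012  0.1461] 0.14775590069283456 [[ 0.59627845 -0.00113721  0.147     ]]
[229 278   5  53 164] [230.44512195 305.19512195] [ 0.5935 -0.011   0.3792] 0.3812395807488724 [[ 0.72869759 -0.14903171  0.147     ]]
[279 278   6  53 167] [281.76047904 304.96407186] [6.021e-01 2.000e-04 3.792e-01] 0.4413407262288574 [[ 0.76950848 -0.09640515  0.147     ]]
[  67  342  308   14 2519] [243.11790393 349.76419214] [ 0.6064 -0.0095  0.3861] 0.4413407262288574 [[ 0.79798288 -0.18381628  0.147     ]]
```

View pics/w2c.png

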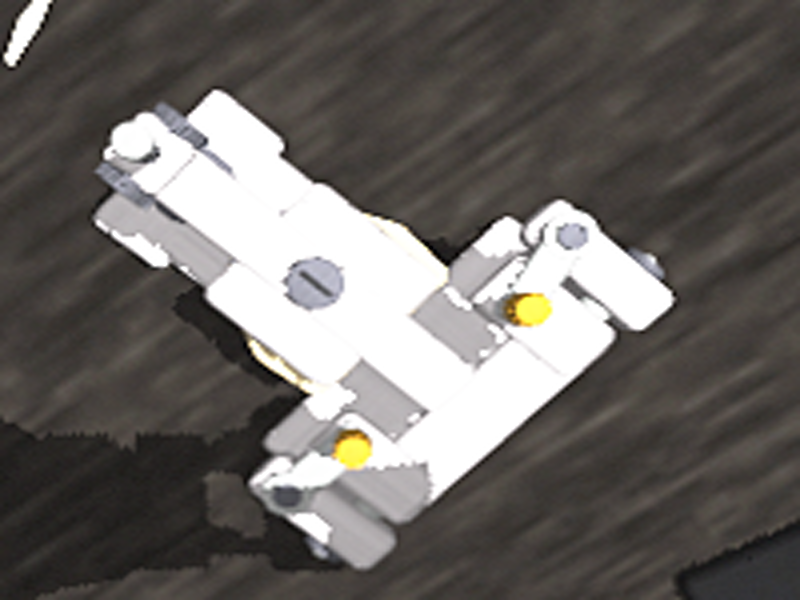

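Run:
```python
from h import *
p=np.load("w2.npz");C=cloud(p)
px=np.array([[571,235],[287,495],[132,138],[532,309],[353,449]])/[4,3.33333]+[170,20]
for u,v in px.astype(int): print(np.round(C[v,u],4))
W=atz(p,px,[.127,.127,.139,.147,.147])[:,:2];print(W)
M=np.array([[36,59],[36,-59],[-68,0],[36,32],[36,-32]])/1000
from scipy.optimize import least_squares
f=lambda q:(M@np.array([[np.cos(q[2]),np.sin(q[2])],[-np.sin(q[2]),np.cos(q[2])]])+q[:2]-W).ravel()
o=least_squares(f,[.55,.02,.1]);print(o.x,o.fun.reshape(-1,2))
```

```text
[0.5798 0.0872 0.1229]
[ 0.5995 -0.0283  0.1251]
[0.4877 0.013  0.1386]
[0.5901 0.0628 0.1468]
[ 5.958e-01 -5.000e-04  1.474e-01]
[[ 0.58039282  0.08673506]
 [ 0.60022614 -0.02764916]
 [ 0.48812748  0.01281513]
 [ 0.59063222  0.06241635]
 [ 0.59665836 -0.00079721]]
[0.55620121 0.02428447 0.15986206] [[ 0.00195762  0.00152767]
 [ 0.00090779 -0.00058352]
 [ 0.00094079  0.00064496]
 [-0.00398386 -0.00080936]
 [ 0.00017765 -0.00077975]]
```

```bash
cat >> h.py <<'E'
O=np.array([.556,.0243]);YAW=.163
def aw(x,y): 
    c,s=np.cos(YAW),np.sin(YAW); return O+np.array([c*x-s*y,s*x+c*y])/1000
def lockpath(side,th,back=14,toff=4,z=.157):
    sg=1 if side=='R' else -1   # inward sign
    piv=aw(36,-59*sg); c,s=np.cos(YAW),np.sin(YAW); ex=np.array([c,s]);ey=np.array([-s,c])
    post=piv+.027*(np.sin(th)*ex+sg*np.cos(th)*ey)
    n=(ex-sg*ey)/2**.5; t=(ex+sg*ey)/2**.5
    q=post-back/1000*n+toff/1000*t
    return np.r_[q,z]
E
python3 - <<'E'
from h import *
from plant import r
s=r.get_state();A=np.degrees(YAW)+135
print(A,s["tool_pos"])
p=lockpath('R',0,24); print(p,delta(s,np.r_[p[:2],.23],A),delta(s,p,A))
E
```

```text
144.3392120606324 [ 0.61916495 -0.02337332  0.32100621]
[0.57954811 0.01580779 0.157     ] (array([0.0553, 0.0063, 0.091 ]), array([ 0.14, -0.  , -2.34])) (array([0.0553, 0.0061, 0.164 ]), array([ 0.14, -0.  , -2.34]))
```

>>> send_rows --moves '[0.02, 0.002, 0.03, 0, 0, -1, 0.04, 0.004, 0.06, 0, 0, -2, 0.055, 0.006, 0.09, 0.1, 0, -2.3, 0.0553, 0.006, 0.12, 0.1, 0, -2.3, 0.0553, 0.006, 0.14, 0.1, 0, -2.3]'

```text
clock: 3.13
tool_pos: [0.5775, 0.0175, 0.179]
eef_rot: [0.305, 0.952, 0.0, -0.001]
contact_force: [0.1, -0.0, -1.2]
opening: 0.004
```

Run:
```python
from h import *
from plant import r
s=r.get_state();A=np.degrees(YAW)+135
p=lockpath('R',0,24); print(delta(s,p,A))
for th in np.arange(0,1.51,.15): print(round(th,2),*delta(s,lockpath('R',th),A))
```

```text
(array([-0.0027, -0.0002,  0.022 ]), array([-0.03, -0.17,  0.15]))
0.0 [-0.0127 -0.0002  0.022 ] [-0.03 -0.17  0.15]
0.15 [-0.0158  0.0024  0.022 ] [-0.03 -0.17  0.15]
0.3 [-0.0192  0.0045  0.022 ] [-0.03 -0.17  0.15]
0.45 [-0.023   0.0062  0.0219] [-0.03 -0.17  0.15]
0.6 [-0.0269  0.0072  0.0219] [-0.03 -0.17  0.15]
0.75 [-0.0309  0.0076  0.0219] [-0.03 -0.17  0.15]
0.9 [-0.0349  0.0074  0.0219] [-0.03 -0.17  0.15]
1.05 [-0.0389  0.0067  0.0219] [-0.03 -0.17  0.15]
1.2 [-0.0427  0.0053  0.0219] [-0.03 -0.17  0.15]
1.35 [-0.0463  0.0034  0.0219] [-0.03 -0.17  0.15]
1.5 [-0.0495  0.001   0.0219] [-0.03 -0.17  0.15]
```

>>> send_rows --moves '[-0.002, 0, 0.012, 0, -0.1, 0, -0.003, 0, 0.022, 0, -0.1, 0, -0.003, 0, 0.022, 0, -0.1, 0, -0.008, 0, 0.022, 0, -0.1, 0, -0.013, 0, 0.022, 0, -0.1, 0]'

```text
clock: 3.55
tool_pos: [0.589, 0.0101, 0.158]
eef_rot: [0.305, 0.952, 0.0, 0.0]
contact_force: [-1.1, 1.6, 0.0]
opening: 0.002
```

>>> send_rows --moves '[-0.003, 0.0024, 0, 0, 0, 0, -0.0065, 0.0045, 0, 0, 0, 0, -0.01, 0.006, 0, 0, 0, 0, -0.014, 0.007, 0, 0, 0, 0, -0.018, 0.0076, 0, 0, 0, 0]'

```text
clock: 3.97
tool_pos: [0.6088, 0.006, 0.1584]
eef_rot: [0.305, 0.952, 0.001, 0.0]
contact_force: [-1.2, 0.8, 0.1]
opening: 0.002
```

Run:
```python
from h import *
from plant import r,imaging
s=r.get_state();A=np.degrees(YAW)+135
print(s["contact_force"])
for th in np.arange(0.75,1.51,.15): print(round(th,2),*delta(s,lockpath('R',th),A))
p=imaging.snapshot("scene");cv2.imwrite("pics/s3.png",cv2.resize(p["image"][150:270,150:310,::-1],None,fx=5,fy=5,interpolation=cv2.INTER_CUBIC))
```

```text
[-1.16044377  0.75475169  0.09387393]
0.75 [ 0.0013 -0.0012  0.0014] [0.09 0.03 0.18]
0.9 [-0.0028 -0.0014  0.0014] [0.09 0.03 0.18]
1.05 [-0.0067 -0.0021  0.0014] [0.09 0.03 0.18]
1.2 [-0.0105 -0.0035  0.0014] [0.09 0.03 0.18]
1.35 [-0.0141 -0.0054  0.0014] [0.09 0.03 0.18]
1.5 [-0.0173 -0.0078  0.0014] [0.09 0.03 0.18]
```

View pics/s3.png

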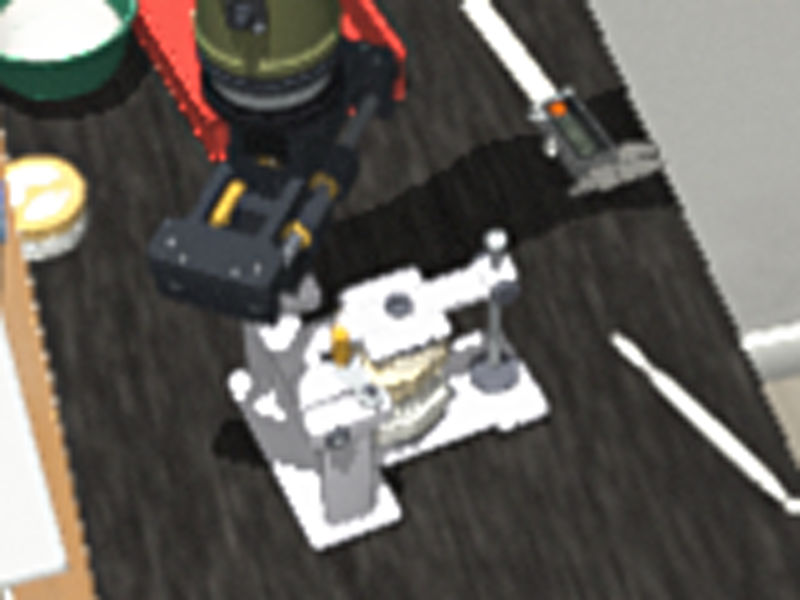

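>>> send_rows --moves '[-0.004, -0.0015, 0, 0, 0, 0, -0.007, -0.002, 0, 0, 0, 0, -0.0105, -0.0035, 0, 0, 0, 0, -0.0125, -0.0045, 0, 0, 0, 0, -0.014, -0.0055, 0, 0, 0, 0]'

```text
clock: 4.43
tool_pos: [0.6179, -0.0077, 0.1583]
eef_rot: [0.305, 0.952, 0.001, 0.001]
contact_force: [0.7, 1.1, 0.2]
opening: 0.006
```

>>> send_rows --moves '[-0.0005, -0.0004, 0, 0, 0, 0, -0.001, -0.0008, 0, 0, 0, 0, -0.0015, -0.0012, 0, 0, 0, 0, -0.002, -0.0016, 0, 0, 0, 0, -0.0025, -0.002, 0, 0, 0, 0]'

```text
clock: 4.85
tool_pos: [0.6178, -0.0098, 0.1581]
eef_rot: [0.305, 0.952, 0.001, 0.0]
contact_force: [-3.1, 3.7, 0.0]
opening: 0.002
```

Run:
```python
from h import *
from plant import r,imaging
s=r.get_state();A=np.degrees(YAW)+135
print(s["contact_force"])
for th in [1.35,1.5]: print(round(th,2),*delta(s,lockpath('R',th),A))
```

```text
[-3.06937837  3.67744291  0.00807498]
1.35 [0.0025 0.0022 0.0011] [ 0.09 -0.03  0.17]
1.5 [-0.0008 -0.0003  0.0011] [ 0.09 -0.03  0.17]
```

>>> send_rows --moves '[0.006, 0, 0, 0, 0, 0, 0.014, 0, 0, 0, 0, 0, 0.022, 0, -0.01, 0, 0, 0, 0.022, 0, -0.05, 0, 0, 0, 0.022, 0, -0.08, 0, 0, -7]'

```text
clock: 5.27
tool_pos: [0.5989, 0.0036, 0.2398]
eef_rot: [0.245, 0.97, 0.0, -0.0]
contact_force: [0.4, 0.2, 0.4]
opening: 0.002
```

```bash
cat > look.py <<'E'
from h import *
from plant import r,imaging
import sys
p=imaging.snapshot(sys.argv[1]);n=sys.argv[2]
cv2.imwrite(f"pics/{n}.png",p["image"][:,:,::-1]);np.savez(f"{n}.npz",**p)
im=np.ascontiguousarray(p["image"][:,:,::-1])
hsv=cv2.cvtColor(im,cv2.COLOR_BGR2HSV); m=cv2.inRange(hsv,(20,150,120),(35,255,255))
k,l,st,ce=cv2.connectedComponentsWithStats(m);C=cloud(p)
for i in range(1,k):
    if st[i,4]>15:
        q=np.median(C[l==i],0)
        if .1<q[2]<.16: print(ce[i],np.round(q,4),atz(p,[ce[i]],.147))
s=r.get_state();print(s["clock"],s["contact_force"],s["tool_pos"])
E
python3 look.py wrist w4
```

```text
[315.96078431 164.7745098 ] [0.5904 0.063  0.1463] [[0.59035518 0.06283608 0.147     ]]
5.3167 [ 1.39361803 -0.4780288   3.24255704] [0.60282855 0.00320356 0.24621983]
```

View pics/w4.png

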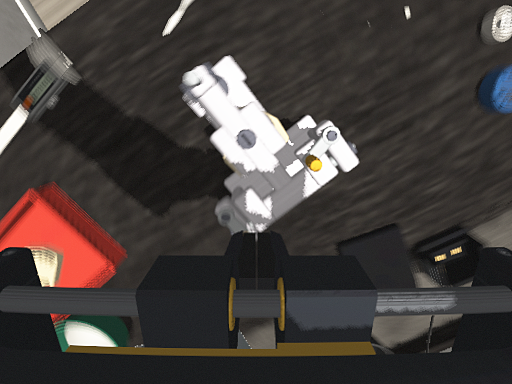

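Run:
```python
from h import *
from plant import r
s=r.get_state();A=np.degrees(YAW)+225
p=lockpath('L',0.05,25);print(p,delta(s,np.r_[p[:2],.24],A))
```

```text
[0.57633126 0.03932616 0.157     ] (array([0.0404, 0.0195, 0.0059]), array([ -0.11,   0.73, -82.22]))
```

>>> send_rows --moves '[0.008, 0.004, 0, 0, 0, -7, 0.016, 0.008, 0, 0, 0, -14, 0.024, 0.012, 0, 0, 0, -21, 0.032, 0.016, 0, 0, 0, -28, 0.04, 0.0195, 0, 0, 0, -35]'

```text
clock: 5.73
tool_pos: [0.5762, 0.0394, 0.2468]
eef_rot: [-0.065, 0.998, -0.0, 0.007]
contact_force: [0.7, -0.1, 0.3]
opening: 0.006
```

>>> send_rows --moves '[0, 0, 0, 0, 0, -7, 0, 0, 0, 0, 0, -14, 0, 0, 0, 0, 0, -21, 0, 0, 0, 0, 0, -28, 0, 0, 0, 0, 0, -35]'

```text
clock: 6.15
tool_pos: [0.5761, 0.0392, 0.2475]
eef_rot: [-0.365, 0.931, -0.003, 0.007]
contact_force: [-0.4, 0.7, -0.0]
opening: 0.002
```

Run:
```python
from h import *
from plant import r
s=r.get_state();A=np.degrees(YAW)+225
p=lockpath('L',0.05,25);print(delta(s,np.r_[p[:2],.2],A))
```

```text
(array([0.0002, 0.0004, 0.0475]), array([ -0.66,   0.53, -11.55]))
```

>>> send_rows --moves '[0, 0, 0, -0.3, 0.3, -6, 0, 0, 0.01, -0.6, 0.5, -11.5, 0, 0, 0.03, -0.6, 0.5, -11.5, 0, 0, 0.05, -0.6, 0.5, -11.5, 0, 0, 0.05, -0.6, 0.5, -11.5]'

```text
clock: 6.57
tool_pos: [0.5747, 0.0382, 0.195]
eef_rot: [-0.456, 0.89, -0.0, -0.002]
contact_force: [0.2, 0.2, 0.2]
opening: 0.007
```

```bash
python3 - <<'E'
from h import *
from plant import r
s=r.get_state();A=np.degrees(YAW)+225
p=lockpath('L',0.05,25);print(delta(s,p,A))
for th in np.arange(0,1.51,.15): print(round(th,2),*delta(s,lockpath('L',th),A))
E
python3 look.py wrist w5
```

```text
(array([-0.0021, -0.0007,  0.038 ]), array([ 0.1 , -0.24, -0.07]))
0.0 [-0.0121  0.0002  0.0379] [ 0.1  -0.24 -0.07]
0.15 [-0.0152 -0.0024  0.0379] [ 0.1  -0.24 -0.07]
0.3 [-0.0186 -0.0046  0.0379] [ 0.1  -0.24 -0.07]
0.45 [-0.0223 -0.0062  0.0379] [ 0.1  -0.24 -0.07]
0.6 [-0.0262 -0.0072  0.0378] [ 0.1  -0.24 -0.07]
0.75 [-0.0302 -0.0077  0.0378] [ 0.1  -0.24 -0.07]
0.9 [-0.0343 -0.0075  0.0378] [ 0.1  -0.24 -0.07]
1.05 [-0.0383 -0.0067  0.0378] [ 0.1  -0.24 -0.07]
1.2 [-0.0421 -0.0054  0.0378] [ 0.1  -0.24 -0.07]
1.35 [-0.0456 -0.0035  0.0378] [ 0.1  -0.24 -0.07]
1.5 [-0.0489 -0.001   0.0378] [ 0.1  -0.24 -0.07]
[143.77903683 198.02266289] [ 0.6231 -0.0224  0.144 ] [[ 0.62097675 -0.02243674  0.147     ]]
6.6167 [ 0.02069503 -0.24962196  1.39590032] [0.57553419 0.03858877 0.19663515]
```

View pics/w5.png

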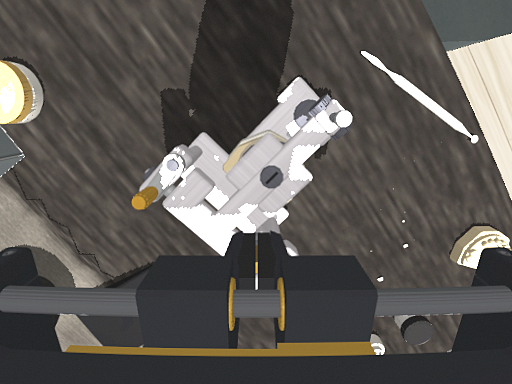

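Run:
```python
from h import *
p=np.load("w5.npz")
W=atz(p,[[138.5,203],[174,163]],[.147,.127]);print(W)
d=(W[0]-W[1])[:2];print(np.hypot(*d),np.arctan2(d[1],d[0])-YAW)
```

```text
[[ 0.62617852 -0.02195453  0.147     ]
 [ 0.59688575 -0.02878094  0.127     ]]
0.030077670868324295 0.06595437988246061
```

>>> send_rows --moves '[-0.002, 0, 0.02, 0, -0.2, 0, -0.002, 0, 0.037, 0, -0.2, 0, -0.002, 0, 0.038, 0, -0.2, 0, -0.007, 0, 0.038, 0, -0.2, 0, -0.012, 0, 0.038, 0, -0.2, 0]'

```text
clock: 7.03
tool_pos: [0.5835, 0.0487, 0.1602]
eef_rot: [-0.456, 0.89, -0.0, 0.001]
contact_force: [0.1, -0.1, 0.6]
opening: 0.006
```

>>> send_rows --moves '[-0.003, -0.0024, 0.002, 0, 0, 0, -0.0065, -0.0045, 0.002, 0, 0, 0, -0.01, -0.006, 0.002, 0, 0, 0, -0.014, -0.007, 0.002, 0, 0, 0, -0.018, -0.0076, 0.002, 0, 0, 0]'

```text
clock: 7.45
tool_pos: [0.6006, 0.059, 0.1585]
eef_rot: [-0.456, 0.89, -0.0, 0.001]
contact_force: [-0.8, -0.9, 0.9]
opening: 0.005
```

Run:
```python
from h import *
from plant import r
s=r.get_state();A=np.degrees(YAW)+225
for th in np.arange(.75,1.51,.15): print(round(th,2),*delta(s,lockpath('L',th),A))
```

```text
0.75 [0.002  0.0013 0.0015] [-0.09  0.14 -0.1 ]
0.9 [-0.0021  0.0014  0.0015] [-0.09  0.14 -0.1 ]
1.05 [-0.006   0.0022  0.0015] [-0.09  0.14 -0.1 ]
1.2 [-0.0098  0.0035  0.0015] [-0.09  0.14 -0.1 ]
1.35 [-0.0134  0.0055  0.0015] [-0.09  0.14 -0.1 ]
1.5 [-0.0167  0.0079  0.0015] [-0.09  0.14 -0.1 ]
```

>>> send_rows --moves '[-0.003, 0.0015, 0, 0, 0, 0, -0.006, 0.002, 0, 0, 0, 0, -0.01, 0.0035, 0, 0, 0, 0, -0.012, 0.0045, 0, 0, 0, 0, -0.0134, 0.0055, 0, 0, 0, 0]'

```text
clock: 7.87
tool_pos: [0.604, 0.0732, 0.1584]
eef_rot: [-0.456, 0.89, -0.0, 0.001]
contact_force: [-0.0, -2.3, 0.5]
opening: 0.001
```

>>> send_rows --moves '[-0.0005, 0.0004, 0, 0, 0, 0, -0.001, 0.0008, 0, 0, 0, 0, -0.0015, 0.0012, 0, 0, 0, 0, -0.002, 0.0016, 0, 0, 0, 0, -0.0025, 0.002, 0, 0, 0, 0]'

```text
clock: 8.28
tool_pos: [0.603, 0.0755, 0.1582]
eef_rot: [-0.456, 0.89, -0.001, 0.0]
contact_force: [-2.2, -3.2, -0.1]
opening: 0.004
```

Run:
```python
from h import *
from plant import r
s=r.get_state();A=np.degrees(YAW)+225
for th in [1.35,1.5]: print(round(th,2),*delta(s,lockpath('L',th),A))
```

```text
1.35 [ 0.0014 -0.0022  0.0012] [-0.07 -0.01 -0.11]
1.5 [-0.0018  0.0002  0.0012] [-0.07 -0.01 -0.11]
```

>>> send_rows --moves '[0.006, 0, 0, 0, 0, 0, 0.014, 0, 0, 0, 0, 0, 0.022, 0, -0.01, 0, 0, 0, 0.022, 0, -0.05, 0, 0, 0, 0.022, 0, -0.08, 0, 0, 7]'

```text
clock: 8.7
tool_pos: [0.5894, 0.0569, 0.2397]
eef_rot: [-0.4, 0.917, 0.0, -0.0]
contact_force: [0.2, -0.2, 1.1]
opening: 0.007
```

Run:
```python
from h import *
from plant import r
s=r.get_state();A=np.degrees(YAW)+180
print(delta(s,np.r_[aw(45,0),.27],A))
```

```text
(array([ 0.0111, -0.0252, -0.0303]), array([ 1.00e-02, -2.00e-02,  3.78e+01]))
```

>>> send_rows --moves '[0.002, -0.005, -0.006, 0, 0, 7, 0.004, -0.01, -0.012, 0, 0, 14, 0.007, -0.015, -0.018, 0, 0, 21, 0.009, -0.02, -0.025, 0, 0, 28, 0.011, -0.025, -0.03, 0, 0, 35]' --claw -0.4

```text
clock: 9.12
tool_pos: [0.6004, 0.0314, 0.2713]
eef_rot: [-0.103, 0.995, 0.0, 0.001]
contact_force: [0.2, 0.6, 0.0]
opening: 0.359
```

>>> send_rows --moves '[0, 0, 0, 0, 0, 3, 0, 0, 0, 0, 0, 3, 0, 0, 0, 0, 0, 3, 0, 0, 0, 0, 0, 3, 0, 0, 0, 0, 0, 3]'

```text
clock: 9.53
tool_pos: [0.6002, 0.0316, 0.2713]
eef_rot: [-0.077, 0.997, 0.001, 0.001]
contact_force: [-0.0, -0.1, -0.3]
opening: 0.697
```

```bash
python3 look.py wrist w6
```

```text
[314.45833333 210.48611111] [0.6071 0.0899 0.1464] [[0.60683969 0.0897443  0.147     ]]
[196.09459459 211.55405405] [ 0.6257 -0.0219  0.1464] [[ 0.62531082 -0.02175575  0.147     ]]
9.5833 [0.01274385 0.03874123 0.01807291] [0.60020188 0.0315946  0.27117248]
```

View pics/w6.png

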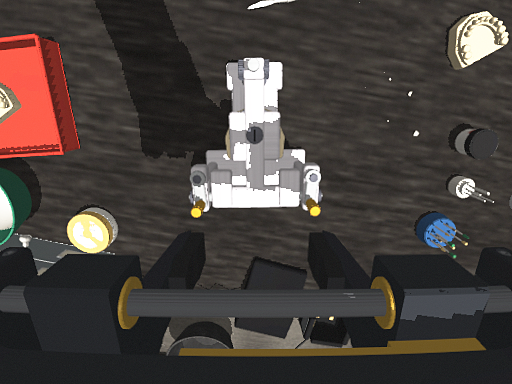

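Run:
```python
from h import *
from plant import r,imaging
p=np.load("w6.npz")
im=p["image"][:,:,::-1]
cv2.imwrite("pics/w6c.png",cv2.resize(im[40:130,190:310],None,fx=6,fy=6,interpolation=cv2.INTER_CUBIC))
cv2.imwrite("pics/w6d.png",cv2.resize(im[140:230,180:330],None,fx=5,fy=5,interpolation=cv2.INTER_CUBIC))
p=imaging.snapshot("wrist")
for d in imaging.pinpoint("clamp_center",p)[:2]:
        uv=np.array(d["point"])*[512,384]; print(uv,round(d["score"],2),atz(p,[uv],.105))
print(aw(-68,0), proj(p,[np.r_[aw(-68,0),.139],np.r_[aw(-68,0),.105],np.r_[aw(-68,15),.105],np.r_[aw(-68,-15),.105]]))
```

```text
[255.488   68.6976] 0.95 [[0.48710923 0.01411697 0.105     ]]
[0.48890135 0.01326502] [[254.11928609  65.29401624]
 [254.33164367  70.5148643 ]
 [269.86261252  70.39242084]
 [238.80459215  70.67762926]]
```

View pics/w6c.png

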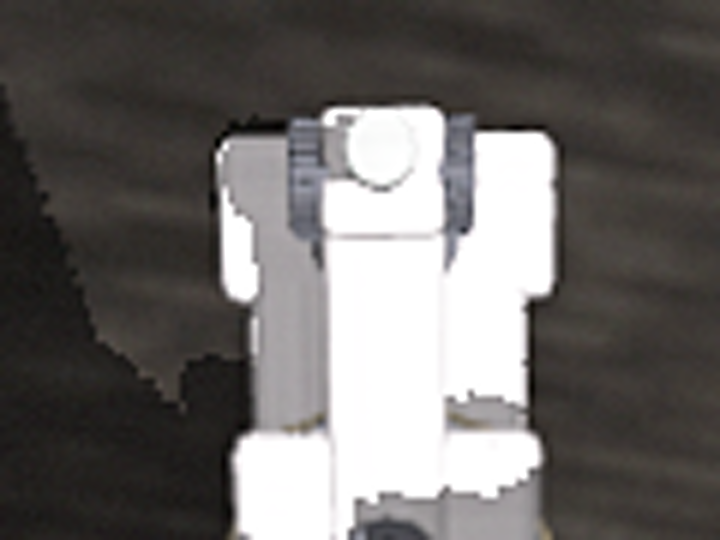

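View pics/w6d.png

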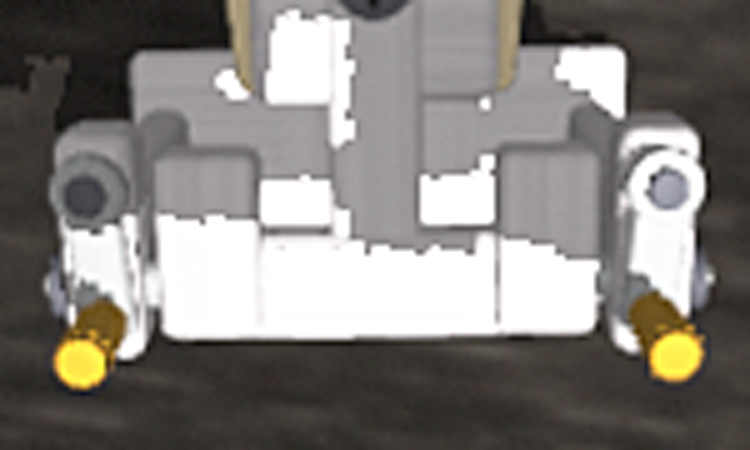

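Run:
```python
from h import *
from plant import r
s=r.get_state();A=np.degrees(YAW)+180
print(delta(s,[.488,.0133,.19],A),delta(s,[.488,.0133,.111],A))
```

```text
(array([ 0.1139, -0.0008,  0.0809]), array([ 0.06,  0.09, -0.52])) (array([ 0.114 , -0.0009,  0.1599]), array([ 0.06,  0.09, -0.52]))
```

>>> send_rows --moves '[0.03, 0, 0.01, 0, 0, -0.5, 0.06, 0, 0.03, 0, 0, -0.5, 0.09, 0, 0.05, 0, 0, -0.5, 0.114, 0, 0.065, 0, 0, -0.5, 0.114, -0.001, 0.07, 0, 0, -0.5]'

```text
clock: 10.1
tool_pos: [0.4806, 0.0117, 0.199]
eef_rot: [-0.082, 0.997, -0.0, -0.005]
contact_force: [-0.7, -0.0, 0.2]
opening: 0.703
```

Run:
```python
from h import *
from plant import r
s=r.get_state();A=np.degrees(YAW)+180
print(delta(s,[.488,.0133,.111],A))
```

```text
(array([-0.0084,  0.0004,  0.0879]), array([ 0.02, -0.55,  0.05]))
```

>>> send_rows --moves '[-0.008, 0, 0, 0, -0.5, 0, -0.0084, 0, 0.025, 0, -0.5, 0, -0.0084, 0, 0.05, 0, -0.5, 0, -0.0084, 0, 0.07, 0, -0.5, 0, -0.0084, 0, 0.078, 0, -0.5, 0]'

```text
clock: 10.52
tool_pos: [0.4895, 0.0135, 0.1191]
eef_rot: [-0.082, 0.997, 0.0, -0.0]
contact_force: [0.6, 0.2, 0.2]
opening: 0.701
```

```bash
python3 look.py wrist w7
python3 - <<'E'
from h import *
from plant import r
s=r.get_state();A=np.degrees(YAW)+180
print(delta(s,[.488,.0133,.111],A))
E
```

```text
10.5667 [ 0.1108186  -0.04058847 -0.15034063] [0.48900565 0.01345478 0.11881087]
(array([0.001 , 0.    , 0.0078]), array([ 0.04, -0.12,  0.09]))
```

View pics/w7.png

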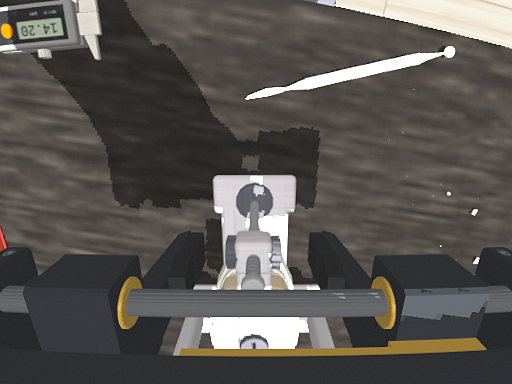

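>>> send_rows --moves '[0.001, 0, 0.008, 0, 0, 0, 0.001, 0, 0.008, 0, 0, 0, 0.001, 0, 0.008, 0, 0, 0, 0.001, 0, 0.008, 0, 0, 0, 0.001, 0, 0.008, 0, 0, 0]'

```text
clock: 10.98
tool_pos: [0.4885, 0.0133, 0.1116]
eef_rot: [-0.082, 0.997, 0.0, -0.0]
contact_force: [0.0, -0.3, -0.8]
opening: 0.701
```

>>> send_rows --moves '[0, 0, 0, 0, 0, 0, 0, 0, 0, 0, 0, 0, 0, 0, 0, 0, 0, 0, 0, 0, 0, 0, 0, 0, 0, 0, 0, 0, 0, 0]' --claw 0.25 --grip_force 4

```text
clock: 11.4
tool_pos: [0.4886, 0.0133, 0.1116]
eef_rot: [-0.082, 0.997, 0.0, -0.0]
contact_force: [-0.5, -0.5, -0.7]
opening: 0.376
```

```bash
python3 look.py scene s8; python3 -c "
import cv2;a=cv2.imread('pics/s8.png');cv2.imwrite('pics/s8c.png',cv2.resize(a[150:270,170:330],None,fx=5,fy=5,interpolation=2))"
```

```text
[198.41666667 198.08333333] [ 0.6253 -0.0203  0.1408] [[ 0.62625521 -0.01540064  0.147     ]]
11.45 [ 0.23857696 -0.21526134  0.72792364] [0.48857246 0.01318415 0.11160551]
```

View pics/s8c.png

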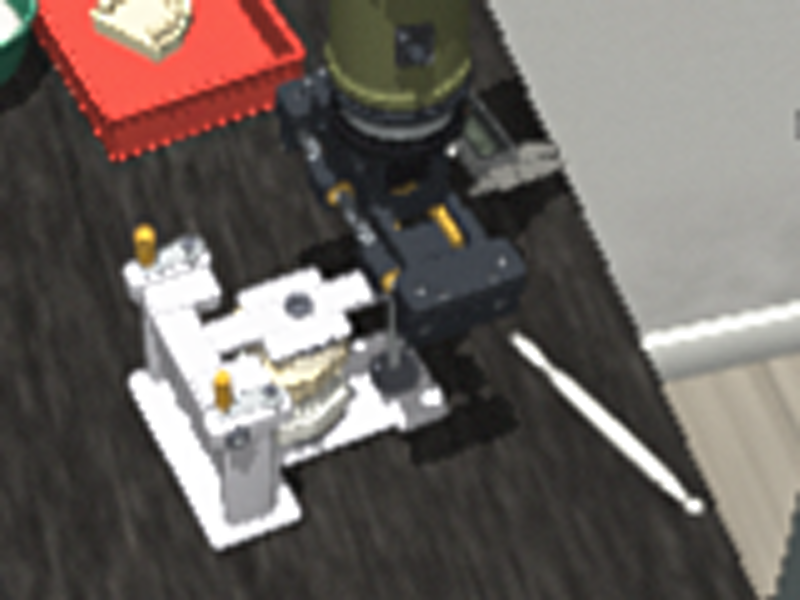

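>>> send_rows --moves '[0, 0, 0, 0, 0, 0, 0, 0, 0, 0, 0, 0, 0, 0, 0, 0, 0, 0, 0, 0, 0, 0, 0, 0, 0, 0, 0, 0, 0, 0]' --claw 1 --grip_force 4

```text
clock: 11.87
tool_pos: [0.4886, 0.0124, 0.1116]
eef_rot: [-0.082, 0.997, -0.0, -0.0]
contact_force: [1.0, -3.4, 0.4]
opening: 0.338
```

>>> send_rows --moves '[0, -0.0005, 0, 0, 0, 0, 0, -0.001, 0, 0, 0, 0, 0, -0.001, 0, 0, 0, 0, 0, -0.001, 0, 0, 0, 0, 0, -0.001, 0, 0, 0, 0]' --grip_force 12

```text
clock: 12.28
tool_pos: [0.4887, 0.0122, 0.1116]
eef_rot: [-0.082, 0.997, 0.0, -0.0]
contact_force: [-0.9, 0.9, 0.7]
opening: 0.341
```

Run:
```python
from h import *
from plant import r
s=r.get_state();A=np.degrees(YAW)+180
print(s["contact_force"],s["tool_pos"],delta(s,s["tool_pos"],A))
```

```text
[-0.93269489  0.8697725   0.73848183] [0.4887008  0.01222755 0.11162356] (array([0., 0., 0.]), array([ 0.03, -0.03,  0.08]))
```

>>> send_rows --moves '[-0.0001, 0, -0.0056, 0, 0, 0, -0.0005, 0, -0.0112, 0, 0, 0, -0.0011, 0, -0.0167, 0, 0, 0, -0.0019, 0, -0.0222, 0, 0, 0, -0.0019, 0, -0.0222, 0, 0, 0]' --grip_force 18

```text
clock: 12.7
tool_pos: [0.4902, 0.0125, 0.1348]
eef_rot: [-0.082, 0.997, 0.0, -0.0]
contact_force: [-1.3, -0.0, -2.3]
opening: 0.336
```

```bash
python3 look.py scene s9; python3 -c "
import cv2;a=cv2.imread('pics/s9.png');cv2.imwrite('pics/s9c.png',cv2.resize(a[150:270,170:330],None,fx=5,fy=5,interpolation=2))"
python3 - <<'E'
from h import *
from plant import r
s=r.get_state();A=np.degrees(YAW)+180
print(s["contact_force"],s["moment"],s["opening"],delta(s,s["tool_pos"],A))
E
```

```text
[198.57142857 197.76190476] [ 0.6247 -0.0196  0.1418] [[ 0.62558351 -0.01648535  0.147     ]]
12.75 [-0.89232612 -0.74904742 -1.30062144] [0.49014133 0.01250763 0.13433492]
[-0.89232612 -0.74904742 -1.30062144] [0.03530027 0.29055131 0.00635746] 0.3409817840588323 (array([0., 0., 0.]), array([ 0.03, -0.05,  0.08]))
```

View pics/s9c.png

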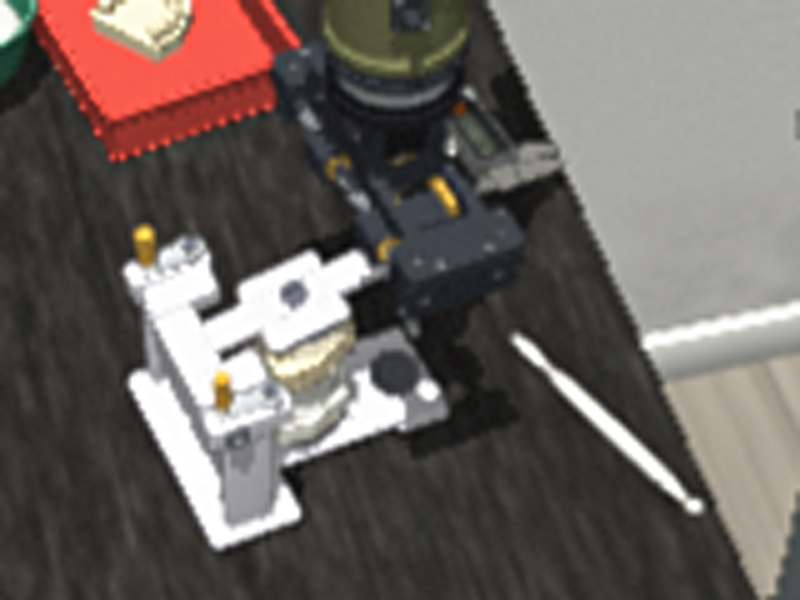

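>>> send_rows --moves '[-0.001, 0, -0.005, 0, 0, 0, -0.0023, 0, -0.0104, 0, 0, 0, -0.0039, 0, -0.0158, 0, 0, 0, -0.0057, 0, -0.0211, 0, 0, 0, -0.0077, 0, -0.0263, 0, 0, 0]'

```text
clock: 13.17
tool_pos: [0.4974, 0.0137, 0.1612]
eef_rot: [-0.082, 0.997, 0.0, -0.001]
contact_force: [-1.7, -0.3, -1.7]
opening: 0.334
```

```bash
cat > arc.py <<'E'
from h import *
from plant import r
s=r.get_state();A=np.degrees(YAW)+180
z0=np.array([.4887,.0122,.1116]); ex=np.array([np.cos(YAW),np.sin(YAW),0]);ez=np.array([0,0,1.])
d=s["tool_pos"]-z0
print("phi",np.degrees(np.arcsin(d[2]/.128)),"arc err mm",1000*(np.hypot(.128-d@ex,d[2])-.128),s["contact_force"],s["moment"],s["opening"],s["clock"])
for f in [20,22.5,25,27.5,30,32.5,35,37.5,40]:
    a=np.radians(f);print(f,*delta(s,z0+.128*((1-np.cos(a))*ex+np.sin(a)*ez),A))
E
python3 arc.py
```

```text
phi 22.789061545587938 arc err mm 1.0285974815020804 [-1.68755346 -0.25820484 -1.6916936 ] [ 0.01607796  0.37242563 -0.05239478] 0.33365948029461656 13.1667
20 [ 0.0011 -0.0001  0.0058] [ 0.03 -0.1   0.08]
22.5 [-0.0009 -0.0001  0.0006] [ 0.03 -0.1   0.08]
25 [-0.0031 -0.0001 -0.0045] [ 0.03 -0.1   0.08]
27.5 [-0.0056 -0.0001 -0.0095] [ 0.03 -0.1   0.08]
30 [-0.0082 -0.0001 -0.0144] [ 0.03 -0.1   0.08]
32.5 [-0.0111 -0.0001 -0.0192] [ 0.03 -0.1   0.08]
35 [-0.0142 -0.0001 -0.0239] [ 0.03 -0.1   0.08]
37.5 [-0.0175 -0.0001 -0.0284] [ 0.03 -0.1   0.08]
40 [-0.021  -0.0001 -0.0327] [ 0.03 -0.1   0.08]
```

>>> send_rows --moves '[-0.003, 0, -0.0045, 0, 0, 0, -0.0056, 0, -0.0095, 0, 0, 0, -0.0082, 0, -0.0144, 0, 0, 0, -0.011, 0, -0.0192, 0, 0, 0, -0.0142, 0, -0.0239, 0, 0, 0]'

```text
clock: 13.58
tool_pos: [0.5109, 0.0159, 0.1855]
eef_rot: [-0.082, 0.997, 0.0, -0.002]
contact_force: [-4.3, 0.1, 1.0]
opening: 0.336
```

```bash
python3 arc.py;python3 look.py scene s10; python3 -c "
import cv2;a=cv2.imread('pics/s10.png');cv2.imwrite('pics/s10c.png',cv2.resize(a[150:270,170:330],None,fx=5,fy=5,interpolation=2))"
```

```text
phi 35.24183602081919 arc err mm 0.7450503769847738 [-4.34334624  0.07394643  0.98671953] [-0.05222254  1.0867074   0.08200618] 0.33578693930690884 13.5833
20 [ 0.0147 -0.0001  0.0301] [ 0.02 -0.2   0.08]
22.5 [ 0.0127 -0.0001  0.0249] [ 0.02 -0.2   0.08]
25 [ 0.0105 -0.0001  0.0198] [ 0.02 -0.2   0.08]
27.5 [ 0.008  -0.0001  0.0148] [ 0.02 -0.2   0.08]
30 [ 0.0054 -0.0001  0.0099] [ 0.02 -0.2   0.08]
32.5 [ 0.0025 -0.0001  0.0051] [ 0.02 -0.2   0.08]
35 [-0.0006 -0.0001  0.0004] [ 0.02 -0.2   0.08]
37.5 [-0.0039 -0.0001 -0.0041] [ 0.02 -0.2   0.08]
40 [-0.0074 -0.0001 -0.0084] [ 0.02 -0.2   0.08]
[198.33333333 198.19047619] [ 0.6256 -0.0205  0.1407] [[ 0.62656541 -0.01506259  0.147     ]]
13.6333 [-4.80550625 -0.49133749  2.52628843] [0.51231343 0.01616715 0.18627185]
```

View pics/s10c.png

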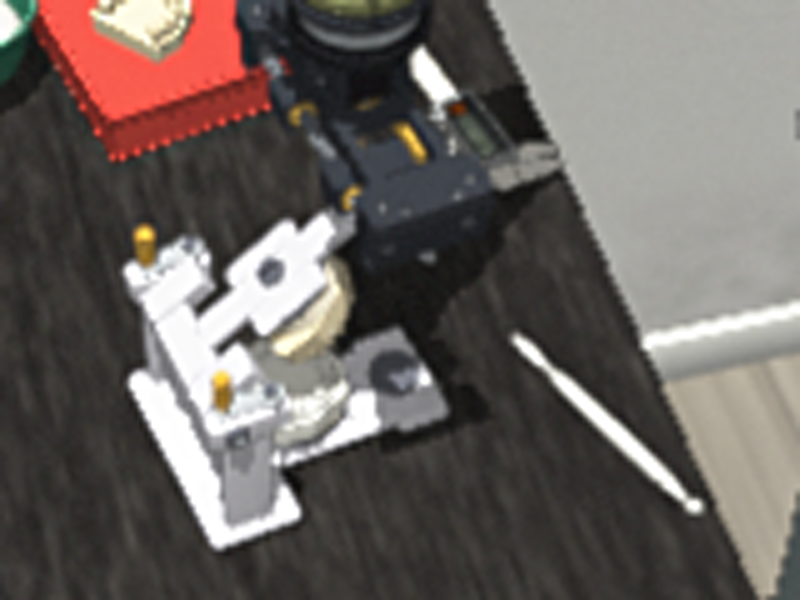

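```bash
python3 look.py wrist w11; python3 arc.py | head -1;python3 -c "
import cv2;a=cv2.imread('pics/w11.png');cv2.imwrite('pics/w11c.png',cv2.resize(a[180:384,130:386],None,fx=3,fy=2.9,interpolation=2))"
```

```text
13.6833 [-6.08132839  0.22253768  0.91838682] [0.51204299 0.01608283 0.1858118 ]
phi 35.43505082321098 arc err mm 0.03694624931513402 [-6.08132839  0.22253768  0.91838682] [ 1.99104216e-05  1.18102723e+00 -1.87458770e-03] 0.33953484474177814 13.6833
```

View pics/w11c.png

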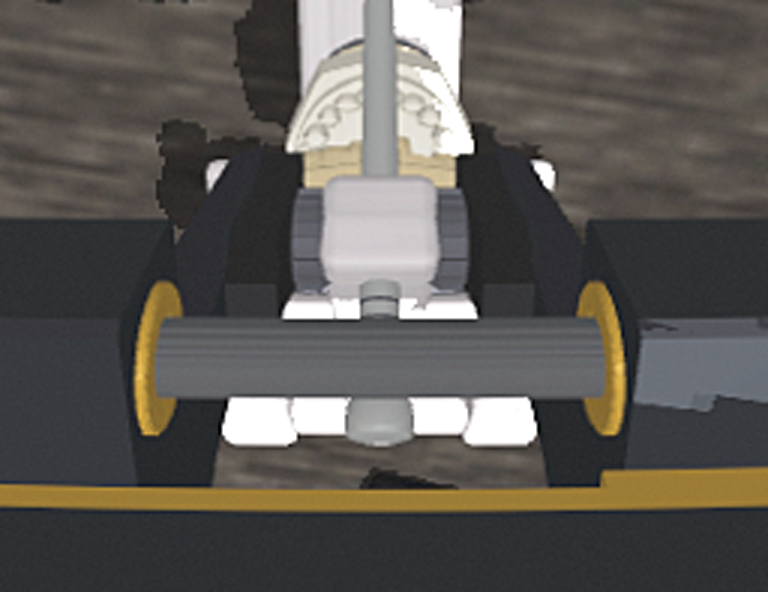

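>>> send_rows --moves '[0.001, 0, -0.0008, 0, 0, 0, 0, 0, -0.003, 0, 0, 0, -0.002, 0, -0.0055, 0, 0, 0, -0.004, 0, -0.0075, 0, 0, 0, -0.006, 0, -0.0095, 0, 0, 0]'

```text
clock: 14.1
tool_pos: [0.5182, 0.0172, 0.1955]
eef_rot: [-0.082, 0.997, 0.0, -0.0]
contact_force: [-2.4, -0.1, -1.3]
opening: 0.334
```

```bash
python3 arc.py;python3 look.py scene s12; python3 -c "
import cv2;a=cv2.imread('pics/s12.png');cv2.imwrite('pics/s12c.png',cv2.resize(a[150:270,170:330],None,fx=5,fy=5,interpolation=2))"
```

```text
phi 40.96481844144499 arc err mm 1.0904680726722682 [-2.39362616 -0.05059325 -1.31098267] [0.06336265 0.64280875 0.00083079] 0.334224707091092 14.1
20 [ 0.0221 -0.0001  0.0402] [ 0.02 -0.06  0.07]
22.5 [ 0.0201 -0.0001  0.035 ] [ 0.02 -0.06  0.07]
25 [ 0.0179 -0.0001  0.0298] [ 0.02 -0.06  0.07]
27.5 [ 0.0154 -0.0001  0.0248] [ 0.02 -0.06  0.07]
30 [ 0.0127 -0.0001  0.0199] [ 0.02 -0.06  0.07]
32.5 [ 0.0098 -0.0001  0.0152] [ 0.02 -0.06  0.07]
35 [ 0.0067 -0.0001  0.0105] [ 0.02 -0.06  0.07]
37.5 [ 0.0034 -0.0001  0.006 ] [ 0.02 -0.06  0.07]
40 [-0.     -0.0001  0.0016] [ 0.02 -0.06  0.07]
[198.45 198.05] [ 0.6255 -0.0198  0.1423] [[ 0.6261385  -0.01550041  0.147     ]]
14.15 [-3.07008224 -0.22270158 -0.13493888] [0.51843883 0.01714988 0.19582906]
```

View pics/s12c.png

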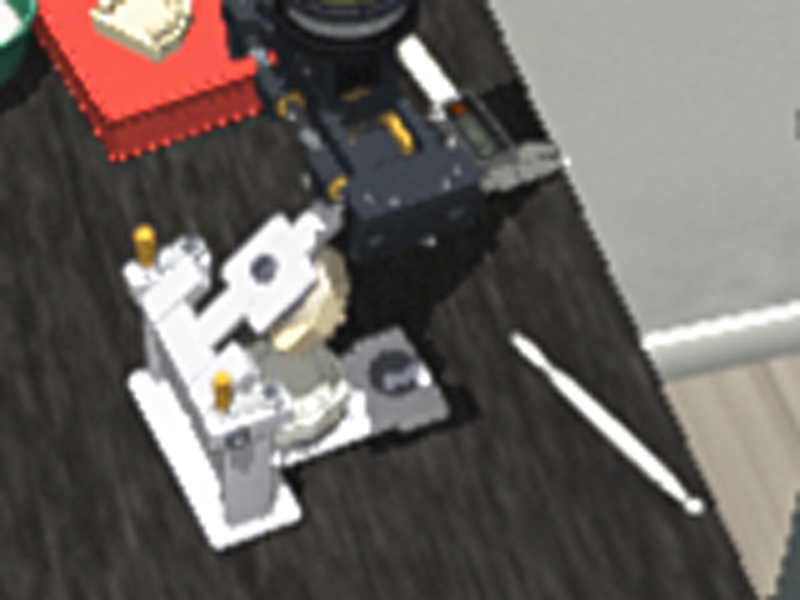

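```bash
cat > plane.py <<'E'
from h import *
import sys
def fit(p,corn,off):
    C=cloud(p); m=np.zeros((384,512),np.uint8)
    cv2.fillPoly(m,[np.round(np.array(corn)/5+off).astype(np.int32)],1)
    P=C[(m>0)&(p["depth"]>0)]
    for _ in range(4):
        c=np.median(P,0) if _==0 else P.mean(0); n=np.linalg.svd(P-P.mean(0))[2][2]; n*=np.sign(n[2])
        d=(P-P.mean(0))@n; P=P[abs(d)<max(.002,2*d.std())] if _<3 else P
    ex=np.array([np.cos(YAW),np.sin(YAW),0]);ey=np.array([-ex[1],ex[0],0])
    print(len(P),d.std(),n,"angle",np.degrees(np.arctan2(n@ex,n[2])),"lat",n@ey,"c",P.mean(0))
off=[170,150]
fit(np.load("s8.npz"),[[245,300],[310,272],[350,310],[285,350]],off)
fit(np.load("s10.npz"),[[238,270],[290,230],[318,272],[265,325]],off)
fit(np.load("s12.npz"),[[230,268],[285,225],[312,268],[262,323]],off)
E
python3 plane.py
```

```text
178 0.0022794594738098917 [ 0.01480998 -0.02561296  0.99956222] angle 0.5993953490711759 lat -0.027676813762788105 c [0.54727304 0.02327897 0.10782685]
145 0.002012196745293295 [0.55731462 0.12537039 0.82078175] angle 34.791252477501395 lat 0.03326803807477185 c [0.55852977 0.03011781 0.14682963]
159 0.0020389903324178884 [0.66249602 0.14671005 0.73455782] angle 42.68702589913652 lat 0.03725609222799157 c [0.56280846 0.03190343 0.15112252]
```

```bash
cat > meas.py <<'E'
from h import *
from plant import r,imaging
from plane import fit
import sys
ps=[imaging.snapshot("scene") for _ in range(4)]
q=dict(ps[0]); q["depth"]=np.mean([p["depth"] for p in ps],0)
print(np.std([p["depth"][205,224] for p in ps]))
fit(q,[[230,268],[285,225],[312,268],[262,323]],[170,150])
w=imaging.snapshot("wrist"); np.savez("wm.npz",**w)
cv2.imwrite("pics/wm.png",cv2.resize(w["image"][150:384,130:386,::-1],None,fx=3,fy=2.5,interpolation=2))
for d in imaging.pinpoint("bow_hinge",ps[3])[:1]+imaging.pinpoint("clamp_center",w)[:1]: print(d)
s=r.get_state();print(s["tool_pos"],s["contact_force"],s["clock"])
E
python3 meas.py; python3 arc.py|head -1
```

```text
178 0.0022794594738098917 [ 0.01480998 -0.02561296  0.99956222] angle 0.5993953490711759 lat -0.027676813762788105 c [0.54727304 0.02327897 0.10782685]
145 0.002012196745293295 [0.55731462 0.12537039 0.82078175] angle 34.791252477501395 lat 0.03326803807477185 c [0.55852977 0.03011781 0.14682963]
159 0.0020389903324178884 [0.66249602 0.14671005 0.73455782] angle 42.68702589913652 lat 0.03725609222799157 c [0.56280846 0.03190343 0.15112252]
0.0020548352
164 0.001807875909642485 [0.63106635 0.18313711 0.75380107] angle 40.87644931038988 lat 0.07830068398213491 c [0.56288811 0.03229369 0.1516154 ]
{'point': [0.4068, 0.5635], 'score': 0.59}
{'point': [0.4977, 0.6846], 'score': 0.82}
[0.51797857 0.01708293 0.19526912] [-1.9707751   0.11212236 -1.04948692] 14.5
phi 40.81849896746861 arc err mm 1.0998768326275776 [-1.9707751   0.11212236 -1.04948692] [ 0.04451755  0.53611588 -0.01746407] 0.333701857371688 14.5
```

View pics/wm.png

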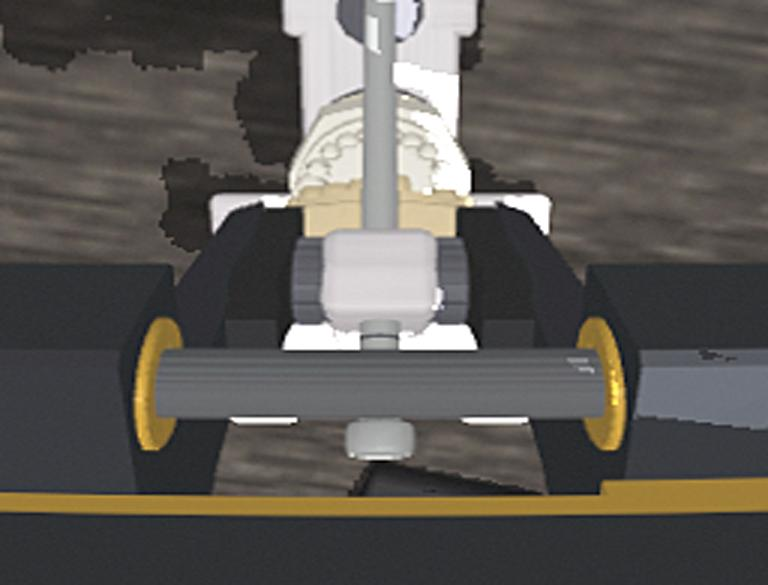

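Run:
```python
from h import *
w=np.load("wm.npz"); C=np.array([.518,.01708,.1893])
ex=np.array([np.cos(YAW),np.sin(YAW),0]);ez=np.array([0,0,1.])
print(proj(w,[C]))
for f in [36,38,40,42,44]:
    a=np.radians(f);u=np.sin(a)*ex+np.cos(a)*ez
    print(f,proj(w,[C+.034*u,C+.031*u,C+.028*u])[:,1], proj(w,[C-.08*u,C-.06*u])[:,1])
```

```text
[[254.94457484 263.1580446 ]]
36 [333.3796436  326.37866549 319.54744905] [154.22724589 176.06397843]
38 [333.79380555 326.8015553  319.96821508] [151.39665545 174.0091389 ]
40 [334.10455489 327.13204218 320.30732311] [148.60253772 172.00330947]
42 [334.31382415 327.37156384 320.56579496] [145.84728037 170.04904628]
44 [334.42370024 327.52170388 320.74478633] [143.13348662 168.14905936]
```

>>> send_rows --moves '[0.0004, 0, 0.0005, 0, 0, 0, 0.0008, 0, 0.001, 0, 0, 0, 0.001, 0, 0.0014, 0, 0, 0, 0.001, 0, 0.0014, 0, 0, 0, 0.001, 0, 0.0014, 0, 0, 0]'

```text
clock: 14.92
tool_pos: [0.5169, 0.0169, 0.1939]
eef_rot: [-0.082, 0.997, 0.0, -0.0]
contact_force: [-3.2, 0.3, 0.7]
opening: 0.339
```

```bash
python3 meas.py|tail -5; python3 arc.py|head -1
```

```text
0.0016338932
155 0.001507955712810041 [0.63401161 0.14536553 0.75953811] angle 40.52139592912561 lat 0.04055181255008104 c [0.56238327 0.03122982 0.14997801]
{'point': [0.4027, 0.5648], 'score': 0.58}
{'point': [0.4939, 0.6841], 'score': 0.78}
[0.51690551 0.0168858  0.19386542] [-2.56925823 -0.03312641  1.06577637] 15.2667
phi 39.99334479748446 arc err mm 1.0330968545278763 [-2.56925823 -0.03312641  1.06577637] [0.07635547 0.71186658 0.0390613 ] 0.33693349372956116 15.2667
```

Run:
```python
from h import *
from plant import r
w=np.load("wm.npz"); cv2.imwrite("pics/wn.png",cv2.resize(w["image"][120:300,190:320,::-1],None,fx=4,fy=3.3333,interpolation=2))
C=r.get_state()["tool_pos"]-[0,0,.006]
ex=np.array([np.cos(YAW),np.sin(YAW),0]);ez=np.array([0,0,1.])
for f in [36,38,40,42,44]:
    a=np.radians(f);u=np.sin(a)*ex+np.cos(a)*ez
    print(f,(proj(w,[C-.082*u])-[190,120])*[4,3.3333])
```

```text
36 [[261.21330573 107.3769972 ]]
38 [[261.19130326  97.68440873]]
40 [[261.16736114  88.10738224]]
42 [[261.14141174  78.65366966]]
44 [[261.11338363  69.33175118]]
```

View pics/wn.png

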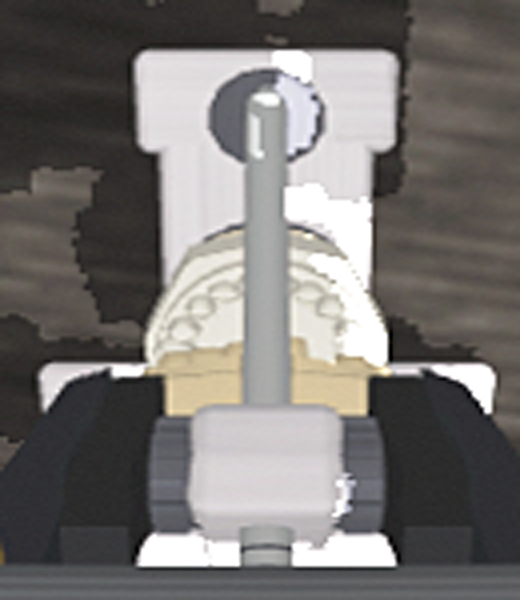

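```bash
python3 look.py top t13; python3 -c "
import cv2;a=cv2.imread('pics/t13.png');cv2.imwrite('pics/t13c.png',cv2.resize(a[60:260,100:420],None,fx=2.5,fy=2.5,interpolation=2))"
```

```text
15.3167 [-3.24150677  0.57642952  1.7760412 ] [0.51690876 0.01693316 0.1938851 ]
```

View pics/t13c.png

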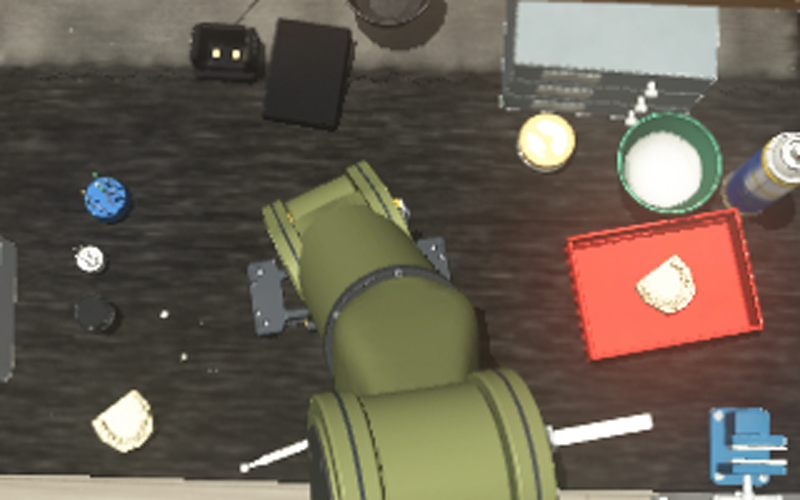

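>>> send_rows --moves '[0, 0, 0, 0, 0, 0, 0, 0, 0, 0, 0, 0, 0, 0, 0, 0, 0, 0, 0, 0, 0, 0, 0, 0, 0, 0, 0, 0, 0, 0]'

```text
clock: 15.73
tool_pos: [0.5169, 0.0169, 0.1939]
eef_rot: [-0.082, 0.997, 0.0, -0.001]
contact_force: [-2.2, 0.2, 0.9]
opening: 0.337
```

```bash
python3 arc.py|head -1; python3 -c "
from plant import r
print(r.finish_job()); print(r.get_state()['tool_pos'])"
```

```text
phi 40.00381984235831 arc err mm 1.0369987673310155 [-2.16921442  0.16249007  0.92222911] [0.0252815  0.64748231 0.02263969] 0.3367124772299969 15.7333
the job is handed in; nothing more can be done
None
the job is handed in; nothing more can be done
```

The bow is held at about 40 degrees by the pin clamp, still gripped at 18 N, and the job was handed in at about 15.7 s.

- **Locks:** With the bow still shut, I pushed both levers back until each met its stop (about 4–5 N). The wrist picture taken before the grip shows both parked pointing rearward and symmetric. The right one measured about 1.5 rad.
- **Opening angle:** The checks disagree by a degree or two. The tool's path gave 40.0 degrees, a plane fitted to the bow's depth readings 40.5 and the pin tip in the wrist picture about 38.5. I took it as 40.
- **Forces:** During the lift the bow pushed back with up to about 6 N near 35 degrees. I eased the hold about 1 mm outward and it was about 2.4 N at the end. I did not find the cause for certain.
- **Articulator and surroundings:** In the scene pictures the lock posts stayed in place through the whole lift, so the articulator did not shift noticeably. I saw no contact with the casts. The other bench items looked undisturbed in the last top view, though the arm hid part of the calliper and the wax carver in it.

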